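# Run the fingertips along a featherboard

## Task

Check the featherboard before it goes onto the saw: run shut fingertips lightly along its row of seven slanting wooden feathers, starting clear of the row and going the way they lean, so that each feather in turn, from the first to the last, bends a little and springs back. Only touch it: do not bend a feather hard, and do not shift, pinch or lift the board. Leave everything else where it lies, the test piece with the short straight teeth too, and finish clear of all of it.

Things in the scene. Friction and masses are not known exactly. Their poses are not given: they have to be found in the camera images.
- featherboard: The featherboard, loose, 1.4 to 2 kg. Beech block 100 mm (x) by 190 mm (y), top 34 mm above the bench, on a dark steel base, two black knobs on top (52 mm high). Origin: centre of its underside; z up. Seven springy beech feathers stand out of its -x face, 24 mm apart along y. Seen from above each slants at 45 degrees, its tip pointing to -x and +y: the row leans to +y.
- tip1 (a point): Outermost point of the first feather's free tip (at the -y end of the row), on its top edge; moves with the feather. At rest it is at x = -100, y = -27, z = 33 mm of the featherboard. Feathers are 7 mm thick, 75 mm long, and reach from 13 to 33 mm above the bench, with free air below and beyond the tips.
- tip7 (a point): The same point on the last feather (at the +y end): x = -100, y = +117, z = 33 mm of the featherboard at rest. All seven tips lie on the straight line from tip1 to tip7, 24 mm apart; a stroke with the lean runs along it from tip1 to tip7 and past it. Each root lies 53 mm nearer the -y end than its tip.
- feather1 (a joint): Bend of feather 1 (counted from the -y end), rad: 0 = straight, positive = bent farther the way it leans (+y), which draws its tip back to the block; it cannot bend the other way. Spring of 0.15 N m/rad, returns to 0. A finger that passes 4 mm inside the line of the tips bends each feather by about 0.07, 10 mm by 0.17, 20 mm by 0.33, 30 mm by 0.47.
- feather2 (a joint): Bend of feather 2 (counted from the -y end), rad: 0 = straight, positive = bent farther the way it leans (+y), which draws its tip back to the block; it cannot bend the other way. Spring of 0.15 N m/rad, returns to 0.
- feather3 (a joint): Bend of feather 3 (counted from the -y end), rad: 0 = straight, positive = bent farther the way it leans (+y), which draws its tip back to the block; it cannot bend the other way. Spring of 0.15 N m/rad, returns to 0.
- feather4 (a joint): Bend of feather 4 (counted from the -y end), rad: 0 = straight, positive = bent farther the way it leans (+y), which draws its tip back to the block; it cannot bend the other way. Spring of 0.15 N m/rad, returns to 0.
- feather5 (a joint): Bend of feather 5 (counted from the -y end), rad: 0 = straight, positive = bent farther the way it leans (+y), which draws its tip back to the block; it cannot bend the other way. Spring of 0.15 N m/rad, returns to 0.
- feather6 (a joint): Bend of feather 6 (counted from the -y end), rad: 0 = straight, positive = bent farther the way it leans (+y), which draws its tip back to the block; it cannot bend the other way. Spring of 0.15 N m/rad, returns to 0.
- feather7 (a joint): Bend of feather 7 (counted from the -y end), rad: 0 = straight, positive = bent farther the way it leans (+y), which draws its tip back to the block; it cannot bend the other way. Spring of 0.15 N m/rad, returns to 0.
- comb: Bystander: solid beech finger-joint test piece 80 x 76 x 22 mm with four short straight square teeth that do not bend; origin at the centre of its underside. Not the featherboard.
- tape: Bystander: black tape measure 68 x 38 x 62 mm high, standing; origin at the centre of its underside.
- stick: Bystander: small wooden stick 18 x 90 x 16 mm, long along its y, lying in front of the feather tips; origin at the centre of its underside.
- plane: Bystander: hand plane 55 x 160 mm, up to 65 mm high; origin at the centre of its sole.
- glue: Bystander: white glue bottle, 60 mm across, 170 mm high; origin at the centre of its underside.
- mallet: Bystander: wooden mallet, head 70 x 110 x 60 mm, handle out to +220 mm along its y; origin at the centre of the head's underside.

How it is judged:
By the outcome, as a careful person would: the job done as asked, in the order asked, and still so for the second after the job is handed in, with the robot touching nothing.
It also fails if it takes over 51 s, if anything falls off the work surface, if the arm or the gripper's body presses on something with over 40 N, if the wrist force passes 120 N, or if a joint passes its speed limit or range.

## Robot

A 7-joint arm with a two-finger parallel gripper is mounted at the origin on the work surface. World frame = base frame: x ahead of the robot, y to its left, z up, the work surface at z = 0. Lengths are in m, angles in rad, forces in N, time in s.
With the tool pointing down it reaches from about 0.425 to 0.925 m from the base axis. Payload 6.8 kg.
Tool frame: the origin (TCP) lies between the finger pads; the fingertips stand r.tcp_to_tips ahead of it and the grasp point (between the pads) lies 3 mm ahead of it (r.tcp_to_tips is the distance from the TCP to the fingertips, in m); z points along the fingers, y is the line along which they close (so a half turn about z gives the same grasp; the last joint's range is limited). The gripper opens to 85 mm and grips with 20 to 120 N. Pads are 22 mm wide; open, the fingers measure 114 mm over their backs; the gripper's body (76 mm by 85 mm) begins 54 mm behind the grasp point. The pads swing forward as they close: fully open they stand 13 mm farther back than shut.
Start: joints at [1.226, 0.477, 0.022, 1.555, -0.011, 1.109, -0.083], TCP at [0.158, -0.656, 0.253] pointing down, gripper open.
Joint ranges: [-2.96, 2.96], [-0.34, 2.1], [-1.41, 1.46], [0.24, 2.44], [-1.37, 4.51], [0.17, 1.92], [-2.96, 2.96]. Speed limits (rad/s): [2.39, 2.39, 3.14, 3.14, 3.14, 3.14, 3.14].

## Interface

Orientations are given as a rotation vector (axis times angle).
In Python, from bench import r gives the robot as it stands. The module is installed in compiled form; this text tells all that it offers.
- The arm moves only by the tool step_arm, never from a script. Its argument "moves" is a list of rows, each an object of numbers: "rx", "ry", "rz": the turn, a rotation vector about the tool's x, y, z in degrees; "dx", "dy", "dz": the shift along the tool's x, y, z in mm; "gripper": the opening, from -1 (shut) to 1 (fully open). In form: [{"rx": .., "ry": .., "rz": .., "dx": .., "dy": .., "dz": .., "gripper": ..}, ...]. A call has 1 to 20 rows; each row shifts and turns the commanded pose from where the row before left it, along the tool's axes as they then stand; what a row does not reach is not made up. A row lasts 1/8 s, in which the tool goes at most 62.5 mm and 10.7 degrees, less where a joint would pass 70% of its speed; a pose out of reach is approached as far as the arm can. A call is refused whole if a number of a shift passes 62.5 or a number of a turn 10.7, either way. A call with a gripper value outside its range is refused whole. The fingers move at their own pace and stop on an object; "grip_force" is the grip in N (left out, the last holds). Time passes only in rows, so rows that do not move let the fingers close. It gives the time, the measured TCP pose, the force, the opening and the grip force at its end, in the units of the state.
- r.get_obs(): the state, without advancing time (a new reading comes with each control period).
- r.grab_frame(name): name is "scene" or "top" or "wrist"; returns the picture (384x512x3 uint8, blue, green, red); there is no depth.
- r.camera_info(name): a dict with "mtx" (3x3 intrinsics, pixels), "rvec" (rotation vector, rad) and "tvec" (3), from world to camera coordinates, as OpenCV has them. Camera axes: x right, y down, z forward; pixel columns grow to the right and rows downward; lengths in m; the calibration is good to about 2 mm. A picture is of the moment at which its call begins: read the wrist's pose just before it. camera_info takes no time and is no camera call; for the wrist camera it gives the pose at the moment of the call.
- r.hand_in(): hands the job in; it is judged then, once.
The state is a dict: "clock": time; "joints": joint angles; "qvel": joint speeds; "tau": joint torques, N m; "tcp_pos": TCP position; "orientation": TCP orientation; "contact_force": force on the tool from outside, world axes, zero at the start; "moment": the same for the moment, N m; "grip_width": finger opening in m; "gripper_force": force on a finger pad.
Only numpy, scipy, OpenCV 4.12 (cv2) and the standard library are available. Lean on these libraries where they do the work, as an engineer would, in place of code of your own. Each camera call takes 0.05 s, during which the arm holds its last target. There are 200 camera calls.

## Working session

There is one attempt and no reset: what is moved stays moved. The work goes in short steps, Python scripts to look and compute and a tool call to move; the robot and the scene stay as the last step left them, time stands still between calls to the robot, and variables do not carry over. Pictures are saved under pics/ and viewed, at most 10 in all, crops included, and the job is handed in when it is done.

Besides the shell and the picture viewer there is one more tool, called as name([rows], argument=value, ...), one row to a line, values as JSON. step_arm: Moves the arm, as the interface text tells. Its arguments: {"type":"object","properties":{"moves":{"type":"array","items":{"type":"object","properties":{"rx":{"type":"number"},"ry":{"type":"number"},"rz":{"type":"number"},"dx":{"type":"number"},"dy":{"type":"number"},"dz":{"type":"number"},"gripper":{"type":"number"}}}},"grip_force":{"type":"number"}},"required":["moves"]}

```bash
mkdir -p pics; python3 - <<'E'
from bench import r
import cv2,numpy as np
o=r.get_obs()
print({k:np.round(o[k],3) for k in('clock','tcp_pos','orientation','grip_width')},r.tcp_to_tips)
for n in('top','scene'):
    f=r.grab_frame(n);cv2.imwrite(f'pics/{n}0.png',f)
    c=r.camera_info(n);print(n,c)
E
```

```text
{'clock': np.float64(0.0), 'tcp_pos': array([ 0.158, -0.656,  0.252]), 'orientation': array([-3.118e+00, -3.710e-01,  1.000e-03]), 'grip_width': np.float64(0.085)} 0.022
top {'mtx': array([[483.92718436,   0.        , 250.94211672],
       [  0.        , 483.92718436, 187.12687332],
       [  0.        ,   0.        ,   1.        ]]), 'rvec': array([ 2.16069576, -2.09958139,  0.20224032]), 'tvec': array([-0.0638385 ,  0.60602592,  0.96605779])}
scene {'mtx': array([[350.02672005,   0.        , 259.21956047],
       [  0.        , 350.02672005, 201.91384205],
       [  0.        ,   0.        ,   1.        ]]), 'rvec': array([ 1.34884669,  1.97332869, -1.01278265]), 'tvec': array([ 0.27351396, -0.2593235 ,  1.25722277])}
```

View pics/top0.png

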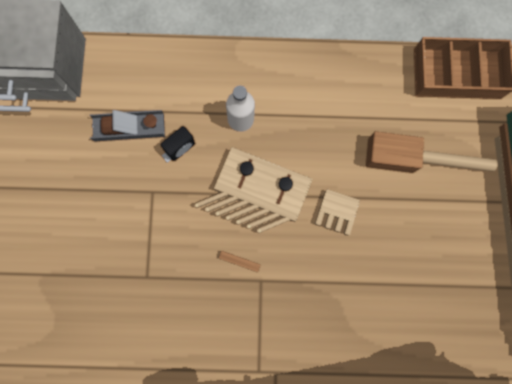

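View pics/scene0.png

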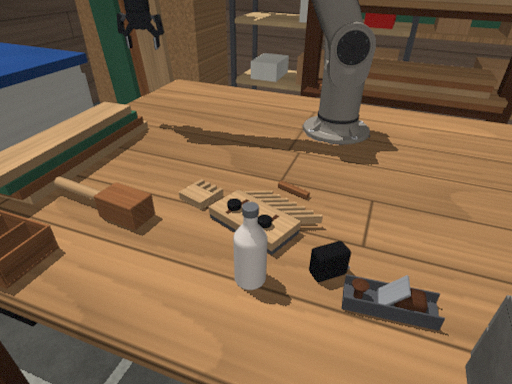

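Top view: featherboard centred near (262,183), feather tips running from about (258,230) (tip1) to (196,205) (tip7), and stick at (239,262). The comb is right at (337,212), the tape upper left at (178,144). I'll zoom in for the tips.

```bash
cat > h.py <<'E'
from bench import r
import cv2,numpy as np
def ray(n,uv,z):
    c=r.camera_info(n);R=cv2.Rodrigues(c['rvec'])[0];t=c['tvec'].ravel()
    uv=np.atleast_2d(uv).astype(float);d=np.c_[uv,np.ones(len(uv))]@np.linalg.inv(c['mtx']).T@R
    C=-R.T@t
    return C+d*((z-C[2])/d[:,2])[:,None]
def px(n,P):
    c=r.camera_info(n);return cv2.projectPoints(np.atleast_2d(P).astype(float),c['rvec'],c['tvec'],c['mtx'],None)[0][:,0]
E
python3 - <<'E'
import cv2
f=cv2.imread('pics/top0.png')[140:280,180:330]
cv2.imwrite('pics/c1.png',cv2.resize(f,None,fx=4,fy=4,interpolation=cv2.INTER_CUBIC))
E
```

```text
(no output)
```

View pics/c1.png

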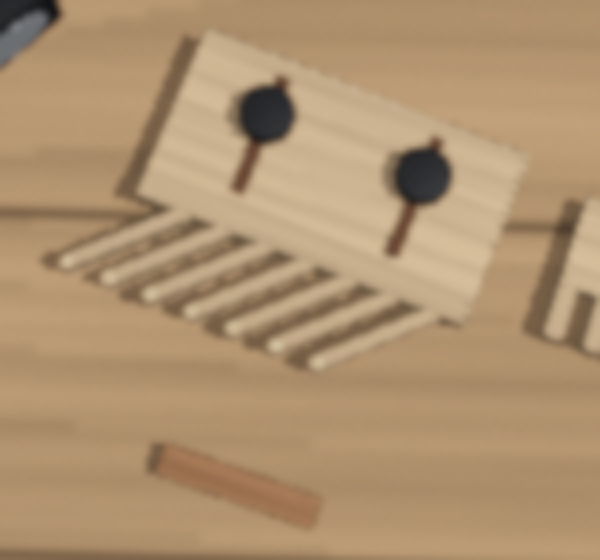

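The crop shows block corners at (205,30), (525,157), (463,318), (137,192), tip7 at about (63,266), tip1 at about (314,367), and the stick corners between (155,445) and (320,525).

```bash
python3 - <<'E'
from h import *
f=lambda a:np.array(a)/4+[180,140]-.375
C=ray('top',f([(205,30),(525,157),(463,318),(137,192)]),.034)[:,:2]
M=np.array([(.05,.095),(.05,-.095),(-.05,-.095),(-.05,.095)])
T=ray('top',f([(314,368),(63,267)]),.033)[:,:2]
print('sizes',np.linalg.norm(np.roll(C,-1,0)-C,axis=1),'tips',T,np.linalg.norm(T[1]-T[0]))
A=np.r_[C,T];B=np.r_[M,[(-.1,-.027),(-.1,.117)]]
a,b=A-A.mean(0),B-B.mean(0)
th=np.arctan2((b[:,0]*a[:,1]-b[:,1]*a[:,0]).sum(),(a*b).sum())
R=np.array([[np.cos(th),-np.sin(th)],[np.sin(th),np.cos(th)]])
o=A.mean(0)-R@B.mean(0)
print('yaw',np.degrees(th),'origin',o,'\nresid mm',1000*(A-(B@R.T+o)))
print('fit tips',[(-.1,-.027),(-.1,.117)]@R.T+o)
S=ray('top',f([(165,445),(322,495),(315,528),(158,472)]),.016)[:,:2]
print('stick in fb',(S-o)@R)
K=ray('top',f([(560,215)]),.022)[:,:2];print('comb',(K-o)@R)
# knobs seen in scene image as cross-check
P=[(*(R@[.05,.095]+o),.034),(*(R@[-.1,.117]+o),.033),(*(R@[-.1,-.027]+o),.033),(*(R@[-.05,-.095]+o),.034)]
img=cv2.imread('pics/scene0.png')
for p in px('scene',P): cv2.circle(img,tuple(int(round(v*8)) for v in p),12,(0,0,255),-1,shift=3)
cv2.imwrite('pics/s1.png',cv2.resize(img[150:270,170:350],None,fx=4,fy=4,interpolation=cv2.INTER_CUBIC))
E
```

```text
sizes [0.18740827 0.09432531 0.18728428 0.09700828] tips [[ 0.51618655 -0.06445405]
 [ 0.56632272  0.07110588]] 0.14453418600514412
yaw -19.83730763931241 origin [ 0.62096685 -0.07196727] 
resid mm [[-1.11221575 -0.63726282]
 [-2.24359727  2.53913728]
 [ 3.31051993  1.20639629]
 [ 1.87926876 -1.16513709]
 [-1.55184053 -1.02401177]
 [-0.28213513 -0.91912189]]
fit tips [[ 0.51773839 -0.06343004]
 [ 0.56660486  0.072025  ]]
stick in fb [[-0.16711793  0.03091571]
 [-0.16104568 -0.05686426]
 [-0.17855813 -0.05967536]
 [-0.18174064  0.0290169 ]]
comb [[ 0.02663084 -0.12288399]]
```

View pics/s1.png

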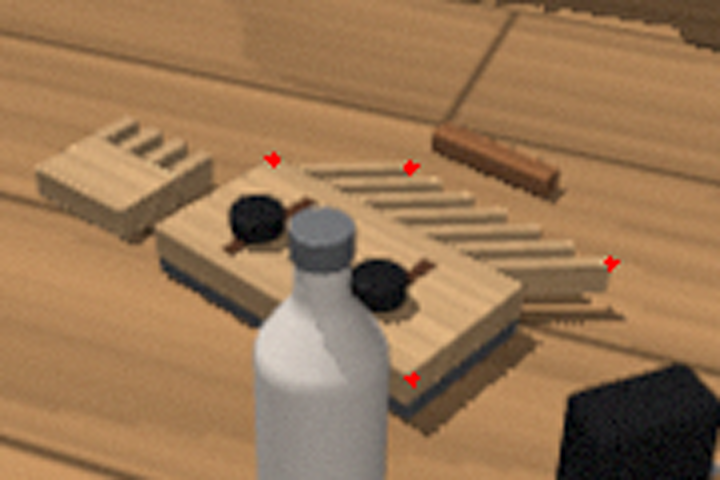

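step_arm([
  {"rz":8.4,"gripper":-1},
  {"rz":8.4,"gripper":-1},
  {"rz":8.4,"gripper":-1},
  {"rz":8.4,"gripper":-1},
  {"dx":5,"dy":-25,"gripper":-1},
  {"dx":10,"dy":-45,"gripper":-1},
  {"dx":10,"dy":-50,"gripper":-1},
  {"dx":10,"dy":-50,"gripper":-1},
  {"dx":10,"dy":-50,"gripper":-1},
  {"dx":10,"dy":-50,"gripper":-1},
  {"dx":10,"dy":-50,"gripper":-1},
  {"dx":10,"dy":-50,"gripper":-1},
  {"dx":10,"dy":-50,"gripper":-1},
  {"dx":10,"dy":-50,"gripper":-1},
  {"dx":10,"dy":-50,"gripper":-1},
  {"dx":10,"dy":-50,"gripper":-1},
  {"dx":5,"dy":-25,"gripper":-1},
  {"gripper":-1},
  {"gripper":-1},
])

```text
invalid input at $.moves[0]: expected keys rx, ry, rz, dx, dy, dz, gripper
```

```bash
cat >> h.py <<'E'
th=np.radians(-20.1);Rb=np.array([[np.cos(th),-np.sin(th)],[np.sin(th),np.cos(th)]]);ob=np.array([.621,-.072])
def st():
    o=r.get_obs();Rt=cv2.Rodrigues(o['orientation'])[0]
    print('t',round(float(o['clock']),2),'tcp',np.round(o['tcp_pos'],4),'fb',np.round((o['tcp_pos'][:2]-ob)@Rb,4),'toolx deg',np.degrees(np.arctan2(Rt[1,0],Rt[0,0])),'z',np.round(Rt[:,2],4),'F',np.round(o['contact_force'],2),'w',o['grip_width'])
E
python3 - <<'E'
from h import *
st();np.save('wc.npy',0)
f=r.grab_frame('wrist');cv2.imwrite('pics/w1.png',f)
print(r.camera_info('wrist'))
E
```

```text
t 0.1 tcp [ 0.1582 -0.6557  0.2524] fb [-0.234  -0.7072] toolx deg 13.56804199316296 z [-5.0e-04  1.6e-03 -1.0e+00] F [ 0.42  0.36 -0.76] w 0.08562882741675872
{'mtx': array([[284.37836716,   0.        , 256.53408265],
       [  0.        , 284.37836716, 191.70934769],
       [  0.        ,   0.        ,   1.        ]]), 'rvec': array([-2.30054593,  1.80968783,  0.23988467]), 'tvec': array([-0.67304387, -0.03476703,  0.37836373])}
```

View pics/w1.png

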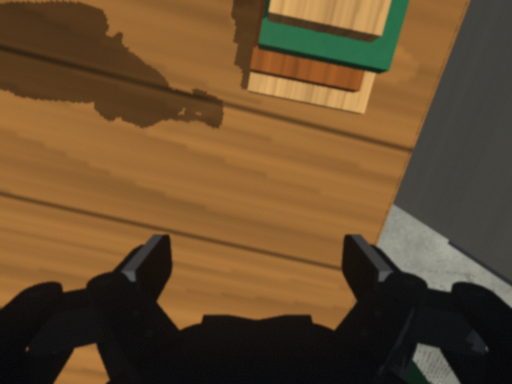

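The call was refused because every key is required. The wrist view shows only the open fingers and the timber stack at (320,50), so nothing has moved.

step_arm([
  {"rx":0,"ry":0,"rz":8.4,"dx":0,"dy":0,"dz":0,"gripper":-1},
  {"rx":0,"ry":0,"rz":8.4,"dx":0,"dy":0,"dz":0,"gripper":-1},
  {"rx":0,"ry":0,"rz":8.4,"dx":0,"dy":0,"dz":0,"gripper":-1},
  {"rx":0,"ry":0,"rz":8.4,"dx":0,"dy":0,"dz":0,"gripper":-1},
  {"rx":0,"ry":0,"rz":0,"dx":5,"dy":-25,"dz":0,"gripper":-1},
  {"rx":0,"ry":0,"rz":0,"dx":10,"dy":-45,"dz":0,"gripper":-1},
  {"rx":0,"ry":0,"rz":0,"dx":10,"dy":-50,"dz":0,"gripper":-1},
  {"rx":0,"ry":0,"rz":0,"dx":10,"dy":-50,"dz":0,"gripper":-1},
  {"rx":0,"ry":0,"rz":0,"dx":10,"dy":-50,"dz":0,"gripper":-1},
  {"rx":0,"ry":0,"rz":0,"dx":10,"dy":-50,"dz":0,"gripper":-1},
  {"rx":0,"ry":0,"rz":0,"dx":10,"dy":-50,"dz":0,"gripper":-1},
  {"rx":0,"ry":0,"rz":0,"dx":10,"dy":-50,"dz":0,"gripper":-1},
  {"rx":0,"ry":0,"rz":0,"dx":10,"dy":-50,"dz":0,"gripper":-1},
  {"rx":0,"ry":0,"rz":0,"dx":10,"dy":-50,"dz":0,"gripper":-1},
  {"rx":0,"ry":0,"rz":0,"dx":10,"dy":-50,"dz":0,"gripper":-1},
  {"rx":0,"ry":0,"rz":0,"dx":10,"dy":-50,"dz":0,"gripper":-1},
  {"rx":0,"ry":0,"rz":0,"dx":5,"dy":-25,"dz":0,"gripper":-1},
  {"rx":0,"ry":0,"rz":0,"dx":0,"dy":0,"dz":0,"gripper":-1},
  {"rx":0,"ry":0,"rz":0,"dx":0,"dy":0,"dz":0,"gripper":-1},
])

```text
clock: 2.52
tcp_pos: [0.4742, -0.1393, 0.2531]
orientation: [3.093, -0.548, -0.001]
contact_force: [-0.5, -0.3, 1.0]
grip_width: 0.0003
gripper_force: 0.0
```

```bash
python3 - <<'E'
from h import *
st()
c=r.camera_info('wrist');np.savez('w2.npz',**c)
f=r.grab_frame('wrist');cv2.imwrite('pics/w2.png',f)
print('expect tips',px('wrist',[(.5172,-.064,.033),(.5664,.0713,.033)]))
E
```

```text
t 2.52 tcp [ 0.4742 -0.1393  0.2531] fb [-0.1147 -0.1136] toolx deg -20.098332031918183 z [-8.e-04 -4.e-04 -1.e+00] F [-0.48 -0.34  0.96] w 0.0003165076135527171
expect tips [[185.69372973 158.28111463]
 [ 66.06626169 158.55292464]]
```

View pics/w2.png

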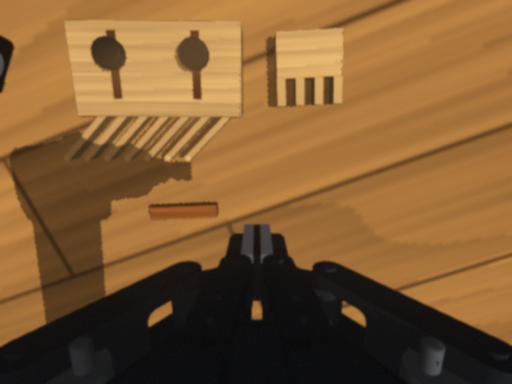

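The wrist view shows tip1 at about (187,160) and tip7 at about (67,158), within 1–2 px of the prediction. The row is level in the picture and the fingers are shut. Next I'll descend clear of the row, before tip1.

step_arm([
  {"rx":0,"ry":0,"rz":0,"dx":12,"dy":-25,"dz":20,"gripper":-1},
  {"rx":0,"ry":0,"rz":0,"dx":0,"dy":0,"dz":40,"gripper":-1},
  {"rx":0,"ry":0,"rz":0,"dx":0,"dy":0,"dz":40,"gripper":-1},
  {"rx":0,"ry":0,"rz":0,"dx":0,"dy":0,"dz":40,"gripper":-1},
  {"rx":0,"ry":0,"rz":0,"dx":0,"dy":0,"dz":30,"gripper":-1},
  {"rx":0,"ry":0,"rz":0,"dx":0,"dy":0,"dz":25,"gripper":-1},
  {"rx":0,"ry":0,"rz":0,"dx":0,"dy":0,"dz":20,"gripper":-1},
  {"rx":0,"ry":0,"rz":0,"dx":0,"dy":0,"dz":0,"gripper":-1},
  {"rx":0,"ry":0,"rz":0,"dx":0,"dy":0,"dz":0,"gripper":-1},
])

```text
clock: 3.7
tcp_pos: [0.495, -0.1198, 0.039]
orientation: [3.093, -0.548, 0.001]
contact_force: [0.8, 0.5, 0.9]
grip_width: 0.0001
gripper_force: 0.0
```

```bash
python3 - <<'E'
from h import *
st()
cv2.imwrite('pics/w3.png',r.grab_frame('wrist'))
print('expect tips',px('wrist',[(.5172,-.064,.033),(.5664,.0713,.033)]))
E
```

```text
t 3.7 tcp [ 0.495  -0.1198  0.039 ] fb [-0.1019 -0.0882] toolx deg -20.10463915429907 z [ 7.e-04 -5.e-04 -1.e+00] F [0.84 0.47 0.93] w 0.00014410330995869283
expect tips [[ 135.90160194  248.24188461]
 [-158.30943228  248.56103216]]
```

View pics/w3.png

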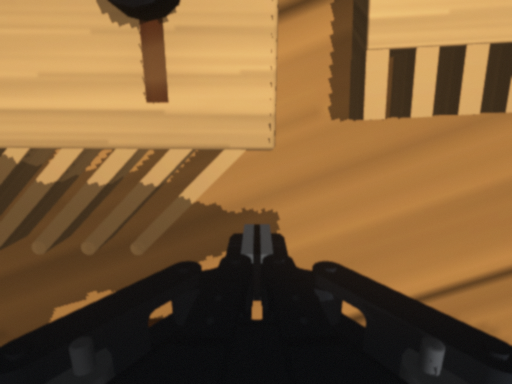

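Tip1 now appears at about (137,254), slightly below the predicted row, and the finger front edge is at row 225. I'll turn both into board coordinates.

```bash
python3 - <<'E'
from h import *
P=ray('wrist',[(137,254),(87,254),(38,252)],.033);print('tips fb',(P[:,:2]-ob)@Rb)
o=r.get_obs()['tcp_pos'];R=cv2.Rodrigues(r.get_obs()['orientation'])[0]
for x in(0,.005,.008,.011):print(x,px('wrist',[o+R@[x,0,.022],o+R@[x,.011,.022],o+R@[x,0.0,.006]]).round(1).tolist())
im=cv2.cvtColor(cv2.imread('pics/w3.png'),6)
for c in(120,130,135,140,145,256):print(c,im[215:265:2,c].tolist())
print(im[240,205:310].tolist())
E
```

```text
tips fb [[-0.10332276 -0.02836459]
 [-0.1033437  -0.00376544]
 [-0.10228486  0.02012809]]
0 [[257.9, 237.7], [278.1, 237.8], [258.0, 251.3]]
0.005 [[257.9, 229.2], [278.3, 229.2], [258.1, 241.9]]
0.008 [[257.9, 224.0], [278.4, 224.0], [258.1, 236.2]]
0.011 [[257.9, 218.7], [278.5, 218.7], [258.1, 230.4]]
120 [86, 86, 86, 86, 82, 64, 52, 61, 71, 71, 70, 69, 68, 67, 65, 64, 64, 65, 65, 66, 66, 67, 67, 70, 71]
130 [63, 57, 66, 71, 73, 73, 71, 70, 69, 72, 70, 68, 64, 66, 66, 75, 81, 77, 71, 68, 67, 68, 70, 71, 71]
135 [71, 71, 74, 74, 73, 72, 72, 70, 71, 70, 67, 66, 69, 81, 87, 87, 91, 92, 91, 90, 75, 70, 71, 71, 72]
140 [71, 72, 72, 71, 71, 71, 71, 68, 69, 71, 79, 84, 84, 85, 87, 87, 87, 85, 89, 86, 74, 71, 73, 70, 71]
145 [72, 72, 72, 72, 71, 71, 69, 76, 84, 85, 86, 85, 85, 84, 84, 86, 85, 82, 74, 70, 69, 72, 72, 72, 72]
256 [70, 71, 72, 73, 64, 28, 23, 21, 23, 21, 22, 17, 18, 21, 19, 21, 19, 19, 17, 18, 23, 24, 23, 21, 21]
[73, 72, 72, 72, 71, 70, 71, 71, 71, 71, 71, 71, 70, 69, 70, 70, 70, 71, 70, 69, 69, 69, 70, 58, 41, 26, 22, 23, 21, 20, 20, 22, 20, 21, 22, 21, 30, 47, 59, 64, 63, 65, 64, 66, 65, 66, 63, 57, 44, 29, 19, 21, 18, 19, 29, 44, 59, 64, 64, 65, 67, 65, 66, 66, 66, 59, 48, 32, 25, 24, 23, 23, 22, 24, 26, 23, 25, 25, 34, 69, 109, 130, 134, 135, 136, 135, 136, 135, 137, 136, 136, 137, 137, 137, 138, 138, 138, 139, 138, 138, 139, 139, 139, 139, 139]
```

Finger edge and tips carry the same ~3 mm camera offset, so the relative depth is about 9–10 mm. I'll back off 2 mm and stroke slowly.

step_arm([
  {"rx":0,"ry":0,"rz":0,"dx":-2,"dy":-4,"dz":0,"gripper":-1},
  {"rx":0,"ry":0,"rz":0,"dx":0,"dy":-6,"dz":0,"gripper":-1},
  {"rx":0,"ry":0,"rz":0,"dx":0,"dy":-6,"dz":0,"gripper":-1},
  {"rx":0,"ry":0,"rz":0,"dx":0,"dy":-6,"dz":0,"gripper":-1},
  {"rx":0,"ry":0,"rz":0,"dx":0,"dy":-6,"dz":0,"gripper":-1},
  {"rx":0,"ry":0,"rz":0,"dx":0,"dy":-6,"dz":0,"gripper":-1},
  {"rx":0,"ry":0,"rz":0,"dx":0,"dy":-6,"dz":0,"gripper":-1},
  {"rx":0,"ry":0,"rz":0,"dx":0,"dy":-6,"dz":0,"gripper":-1},
  {"rx":0,"ry":0,"rz":0,"dx":0,"dy":-6,"dz":0,"gripper":-1},
  {"rx":0,"ry":0,"rz":0,"dx":0,"dy":-6,"dz":0,"gripper":-1},
  {"rx":0,"ry":0,"rz":0,"dx":0,"dy":-6,"dz":0,"gripper":-1},
])

```text
clock: 5.12
tcp_pos: [0.5148, -0.0577, 0.0383]
orientation: [3.094, -0.547, -0.0]
contact_force: [-0.3, 0.1, -0.2]
grip_width: -0.0001
gripper_force: 0.2
```

```bash
python3 - <<'E'
from h import *
st()
cv2.imwrite('pics/w4.png',r.grab_frame('wrist'))
E
```

```text
t 5.12 tcp [ 0.5148 -0.0577  0.0383] fb [-0.1046 -0.0231] toolx deg -20.03640621480474 z [-2.e-04 -0.e+00 -1.e+00] F [-0.26  0.13 -0.15] w -7.23249450211459e-05
```

View pics/w4.png

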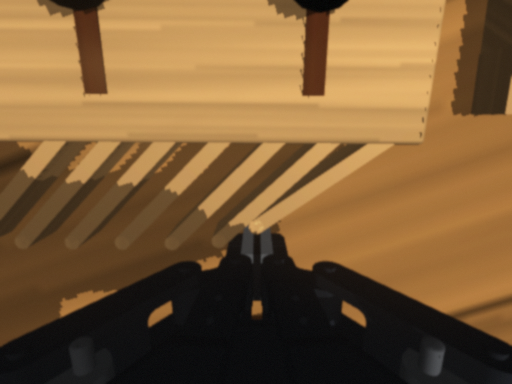

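Feather 1 is visibly bent at the fingertip (257,226), by roughly 0.18 rad; the others are straight. I'll ease off 2 mm and continue.

step_arm([
  {"rx":0,"ry":0,"rz":0,"dx":-1,"dy":-6,"dz":0,"gripper":-1},
  {"rx":0,"ry":0,"rz":0,"dx":-1,"dy":-6,"dz":0,"gripper":-1},
  {"rx":0,"ry":0,"rz":0,"dx":0,"dy":-6,"dz":0,"gripper":-1},
  {"rx":0,"ry":0,"rz":0,"dx":0,"dy":-6,"dz":0,"gripper":-1},
  {"rx":0,"ry":0,"rz":0,"dx":0,"dy":-6,"dz":0,"gripper":-1},
  {"rx":0,"ry":0,"rz":0,"dx":0,"dy":-6,"dz":0,"gripper":-1},
  {"rx":0,"ry":0,"rz":0,"dx":0,"dy":-6,"dz":0,"gripper":-1},
  {"rx":0,"ry":0,"rz":0,"dx":0,"dy":-6,"dz":0,"gripper":-1},
  {"rx":0,"ry":0,"rz":0,"dx":0,"dy":-6,"dz":0,"gripper":-1},
  {"rx":0,"ry":0,"rz":0,"dx":0,"dy":-6,"dz":0,"gripper":-1},
  {"rx":0,"ry":0,"rz":0,"dx":0,"dy":-6,"dz":0,"gripper":-1},
  {"rx":0,"ry":0,"rz":0,"dx":0,"dy":-6,"dz":0,"gripper":-1},
  {"rx":0,"ry":0,"rz":0,"dx":0,"dy":-6,"dz":0,"gripper":-1},
  {"rx":0,"ry":0,"rz":0,"dx":0,"dy":-6,"dz":0,"gripper":-1},
])

```text
clock: 6.92
tcp_pos: [0.5419, 0.0219, 0.0383]
orientation: [3.094, -0.546, 0.0]
contact_force: [0.1, -0.4, -0.0]
grip_width: 0.0003
gripper_force: 0.1
```

```bash
python3 - <<'E'
from h import *
st()
cv2.imwrite('pics/w5.png',r.grab_frame('wrist'))
E
```

```text
t 6.92 tcp [0.5419 0.0219 0.0383] fb [-0.1066  0.0609] toolx deg -20.033916553677205 z [ 1.e-04 -0.e+00 -1.e+00] F [ 0.11 -0.37 -0.04] w 0.00025884712974578804
```

View pics/w5.png

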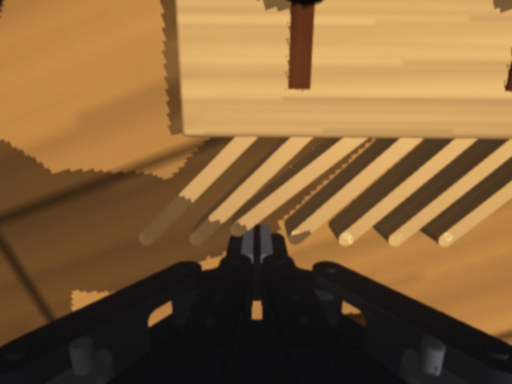

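Feather 5 is bending at (240,230), feathers 1–4 have sprung back, and the tips still lie level with the stroke. I'll continue past tip7.

step_arm([
  {"rx":0,"ry":0,"rz":0,"dx":0,"dy":-6,"dz":0,"gripper":-1},
  {"rx":0,"ry":0,"rz":0,"dx":0,"dy":-6,"dz":0,"gripper":-1},
  {"rx":0,"ry":0,"rz":0,"dx":0,"dy":-6,"dz":0,"gripper":-1},
  {"rx":0,"ry":0,"rz":0,"dx":0,"dy":-6,"dz":0,"gripper":-1},
  {"rx":0,"ry":0,"rz":0,"dx":0,"dy":-6,"dz":0,"gripper":-1},
  {"rx":0,"ry":0,"rz":0,"dx":0,"dy":-6,"dz":0,"gripper":-1},
  {"rx":0,"ry":0,"rz":0,"dx":0,"dy":-6,"dz":0,"gripper":-1},
  {"rx":0,"ry":0,"rz":0,"dx":0,"dy":-6,"dz":0,"gripper":-1},
  {"rx":0,"ry":0,"rz":0,"dx":0,"dy":-6,"dz":0,"gripper":-1},
  {"rx":0,"ry":0,"rz":0,"dx":0,"dy":-6,"dz":0,"gripper":-1},
  {"rx":0,"ry":0,"rz":0,"dx":0,"dy":-6,"dz":0,"gripper":-1},
  {"rx":0,"ry":0,"rz":0,"dx":0,"dy":-6,"dz":0,"gripper":-1},
  {"rx":0,"ry":0,"rz":0,"dx":0,"dy":-6,"dz":0,"gripper":-1},
  {"rx":0,"ry":0,"rz":0,"dx":0,"dy":-6,"dz":0,"gripper":-1},
  {"rx":0,"ry":0,"rz":0,"dx":0,"dy":-6,"dz":0,"gripper":-1},
  {"rx":0,"ry":0,"rz":0,"dx":0,"dy":-6,"dz":0,"gripper":-1},
  {"rx":0,"ry":0,"rz":0,"dx":0,"dy":-6,"dz":0,"gripper":-1},
  {"rx":0,"ry":0,"rz":0,"dx":0,"dy":-6,"dz":0,"gripper":-1},
  {"rx":0,"ry":0,"rz":0,"dx":0,"dy":0,"dz":0,"gripper":-1},
])

```text
clock: 9.35
tcp_pos: [0.5788, 0.1237, 0.0383]
orientation: [-3.094, 0.545, -0.0]
contact_force: [-0.1, 0.2, -0.7]
grip_width: -0.0
gripper_force: 0.0
```

step_arm([
  {"rx":0,"ry":0,"rz":0,"dx":-20,"dy":-10,"dz":0,"gripper":-1},
  {"rx":0,"ry":0,"rz":0,"dx":0,"dy":0,"dz":-30,"gripper":-1},
  {"rx":0,"ry":0,"rz":0,"dx":0,"dy":0,"dz":-40,"gripper":-1},
  {"rx":0,"ry":0,"rz":0,"dx":0,"dy":0,"dz":-40,"gripper":-1},
  {"rx":0,"ry":0,"rz":0,"dx":0,"dy":0,"dz":-40,"gripper":-1},
  {"rx":0,"ry":0,"rz":0,"dx":0,"dy":0,"dz":-30,"gripper":-1},
  {"rx":0,"ry":0,"rz":0,"dx":0,"dy":0,"dz":0,"gripper":-1},
  {"rx":0,"ry":0,"rz":0,"dx":0,"dy":0,"dz":0,"gripper":-1},
])

```text
clock: 10.35
tcp_pos: [0.5621, 0.1397, 0.2174]
orientation: [3.093, -0.545, -0.002]
contact_force: [0.3, 0.2, -0.3]
grip_width: -0.0002
gripper_force: 0.0
```

```bash
python3 - <<'E'
from h import *
st()
cv2.imwrite('pics/w6.png',r.grab_frame('wrist'))
E
```

```text
t 10.35 tcp [0.5621 0.1397 0.2174] fb [-0.1281  0.1786] toolx deg -19.980493599975816 z [-1.4e-03 -4.0e-04 -1.0e+00] F [ 0.33  0.17 -0.31] w -0.00017087581069676682
```

View pics/w6.png

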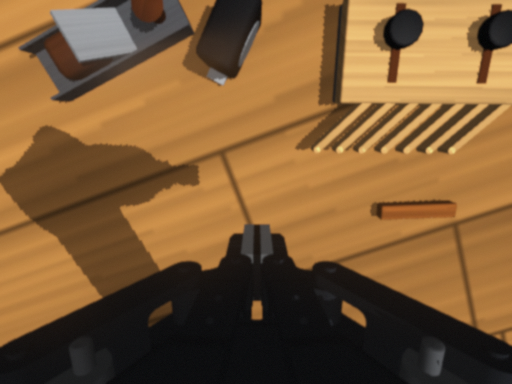

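All seven feathers, tips (317,150) to (452,150), are straight again, with the board and stick undisturbed and the gripper clear.

```bash
python3 -c "
from bench import r
print(r.hand_in())"
```

```text
the job is handed in; nothing more can be done
None
```

I ran the shut fingertips along the row in one pass from feather 1 to feather 7 and handed the job in at about 10 s: pictures during the pass caught feather 1 (about 0.18 rad) and feather 5 bending, I did not picture 6 and 7 bending, and afterwards all seven were straight, the board, stick, tape and plane looked unmoved (I did not look again at the comb, mallet or glue), and the gripper was clear.

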